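# Start-of-shift check of the packing-table scale

### The arm

A 6-joint arm with a two-finger parallel gripper is mounted at the origin on the work surface. World frame = base frame: x ahead of the robot, y to its left, z up, the work surface at z = 0. Lengths are in m, angles in degrees, forces in N, time in s.
With the tool pointing down it reaches from about 0.4 to 0.825 m from the base axis. Payload 7 kg.
Tool frame: the origin (TCP) lies at the very end of the fingers, on their centre line; the grasp point (between the pads) lies tcp_to_grasp behind it (tcp_to_grasp is the distance from the TCP to the grasp point, in m); x points along the fingers, y is the direction in which the jaws open and shut, and the axes are right-handed (so a half turn about x gives the same grasp; the last joint's range is limited). The gripper opens to 88 mm and grips with 3 to 60 N. Pads are 19 mm wide; open, the fingers measure 130 mm over their backs; the gripper's body (78 mm by 193 mm) begins 47 mm behind the grasp point.
Start: joints at [-48.065, 20.546, 0.682, 0, -70.136, -16.507], TCP at [0.29, -0.61, 0.227] pointing down, gripper open.
Joint ranges: [-176.03, 176.03], [-82.01, 121.73], [-58.28, 71.71], [-173.87, 95.51], [-174.79, -0.11], [-173.66, 173.66]. Speed limits (degrees/s): [136.94, 136.94, 172.46, 180, 180, 180].

### API

Orientations are given as [roll, pitch, yaw] about the fixed x, y, z axes, in that order (R = Rz(yaw) Ry(pitch) Rx(roll)).
In Python, from plant import * gives the robot as it stands. The module is installed in compiled form; this text tells all that it offers.
- The arm moves only by the shell command python3 -m pendant 'ROWS'. ROWS is JSON, a list of rows, each an object with "claw": the finger opening in mm, from 0 to 87.6; "linear": the shift along the tool's x, y, z in mm, a list of three; "twist": the turn about the tool's x in rad. In form: [{"claw": claw, "linear": [tx, ty, tz], "twist": twist}, ...]. A call has exactly 10 rows; each row shifts and turns the commanded pose from where the row before left it, along the tool's axes as they then stand; what a row does not reach is not made up. A row lasts 1/12 s, in which the tool goes at most 41.7 mm and 7.16 degrees, less where a joint would pass 70% of its speed; a pose out of reach is approached as far as the arm can. A call with a gripper value outside its range is refused whole. The fingers move at their own pace and stop on an object; the grip force is fixed at half the most. Time passes only in rows, so rows that do not move let the fingers close, or fill a call up. It gives the time, the measured TCP pose, the force and the opening at its end, in the units of the state.
- get_obs(): the state, without advancing time (a new reading comes with each control period).
- snapshot(name): name is "scene" or "top" or "wrist"; returns (picture, depth): 420x560x3 uint8, red, green, blue; 420x560 float32, m along the optical axis (not along the pixel's ray), 0 where there is no reading.
- camera_params(name): a dict with "fx", "fy", "cx", "cy" (pixels), "k1" (the pictures are not rectified: a ray, as slopes to the right and down, at radius r is drawn at 1 + k1 r^2 times it, then the intrinsics apply), "rvec" (rotation vector, rad) and "tvec" (3), from world to camera coordinates, as OpenCV has them. Camera axes: x right, y down, z forward; pixel columns grow to the right and rows downward; lengths in m; the calibration is good to about 2 mm. A picture is of the moment at which its call begins: read the wrist's pose just before it. camera_params takes no time and is no camera call; for the wrist camera it gives the pose at the moment of the call.
- close_job(): hands the job in, once; it reports no verdict.
Trained networks look in the newest picture that a camera, given by its name, has taken for a name from the list of things; names that differ only in an ending like _2 or _b are one class to them, and where a whole thing is asked for, a point or a joint stands for the part that bears it (a point fixed in the world has none). Each returns a list of dicts, best first, with "confidence" (0 to 1); they miss things now and then, are a little off and sometimes report something else, mostly with a low value. They report only what shows in the picture. A call takes as long as a camera call.
- boxes_of(camera, target): "xy" ([column, row] in pixels, amid what is visible of it).
The state is a dict: "clock": time; "joint_pos": joint angles; "qvel": joint speeds; "tau": joint torques, N m; "tool_pos": TCP position; "orientation": TCP orientation; "force": force on the tool from outside, world axes, zero at the start; "moment": the same for the moment, N m; "opening": finger opening in m.
Only numpy, scipy, OpenCV 4.12 (cv2) and the standard library are available. Lean on these libraries where they do the work, as an engineer would, in place of code of your own. Each camera call takes 0.05 s, during which the arm holds its last target. There are 200 camera calls.

### The job

Get the bench scale ready for the shift: switch it on with the round power key of its display unit, press lightly on the near left corner of the empty weighing plate and then on the far right corner (as seen from the robot) so that each visibly gives and springs back, and finish by pressing the wide zero key. Use only light presses of the fingertips; press no other key, do not shift the display unit, and leave everything else on the table where it stands.

Things in the scene. Friction and masses are not known exactly. Their poses are not given: they have to be found in the camera images.
- platform: the weighing platform: low dark base (220 mm square, 40 mm high) fixed to the table, with a small bubble level at its near edge and a plain square light steel plate (200 x 200 mm) on top, level at 72 mm above the table. Origin on the table under its middle; x towards its far edge, y to its left edge. Left or right of the display unit, turned up to 0.3 rad
- corner_near_left (a point): point on the top of the plate, 25 mm in from both edges, at the corner nearest the robot and to the left, as seen from the robot (72 mm above the table). All four corners look alike
- corner_far_right (a point): the same at the diagonally opposite corner, far from the robot and to the right
- plate_pitch (a joint): tipping of the plate in rad: 0 level, positive with the near edge down, negative with the far edge down. The plate rides on a pivoted cradle with soft cushions: pressed at a corner point, that corner sinks about 0.4 mm per N to a stop 4.5 mm down (12 N) and springs back when let go. At 2 mm down both plate joints read about 0.013 in size
- plate_roll (a joint): tipping of the plate in rad: 0 level, positive with the left edge down, negative with the right edge down
- indicator: the display unit: steel case 130 x 220 x 44 mm with a dark blank display and a row of four white keys, leaning 15 degrees (face up and towards the robot) in a bracket stand with black hand knobs. Loose on rubber feet, 1.3 to 2.5 kg, 250 mm wide over the knobs, up to 97 mm high. Origin on the table under its middle; x away from the robot, y to its left end. Turned up to 0.3 rad
- power_key_top (a point): centre of the top of the power key: the only round key, 20 mm across, with the power symbol, at the left end of the row. Every key stands 7 mm proud of the face, its top about 78 mm above the table, and is pressed square to the face (nearly straight down). The point moves with the key. The next key's edge is 37 mm away
- power_key (a joint): travel of the power key in m: 0 released, 0.004 fully pressed; it takes about 1.2 N to start, 3 N at 0.002, 4.8 N fully down, and springs back
- zero_key_top (a point): centre of the top of the zero key: the only wide, oblong key, 18 x 42 mm, at the right end of the row
- zero_key (a joint): travel of the zero key in m, as for the power key
- square_key_a (a joint): travel of the left one of the two square keys (16 mm) in the middle of the row, 45 mm right of the power key; not to be pressed
- square_key_b (a joint): travel of the right one of the two square keys, 63 mm left of the zero key's centre; not to be pressed
- test_weight: bystander: knobbed steel test weight, 38 mm across, 58 mm high, between the platform and the display unit. Origin under its middle
- cheese_bar: bystander: bar of smoked cheese 34 x 85 x 30 mm on the table in front of the two. Origin under its middle
- lidded_jar: bystander: jar with a white lid, 68 mm across, 120 mm high, beyond the two. Origin under its middle
- bowl: bystander: steel bowl 150 mm across, 55 mm high, near the right-hand side. Origin under its middle
- knife: bystander: knife with a wooden handle, 280 mm long, lying on the left cutting board (18 mm thick)
- cheese_wheel: bystander: brown cheese wheel 110 mm across, 45 mm high, on the right cutting board
- cheese_block: bystander: cheese block 90 x 50 x 40 mm on the left cutting board

How it is judged (in metres and radians):
On the way, in this order (a step that is already met when the one before it is completed fails the run):
1. the round power key is pressed (at least 2 mm) (value of joint power_key above 0.002 m and contact force between the fingers and indicator above 0.5 N), for 0.05 s.
2. keys released, the plate's near left corner is pressed down (both plate joints above 0.007 rad, about 1 mm at the corner) (value of joint each of plate_pitch, plate_roll above 0.007 rad and contact force between the fingers and platform above 0.5 N and value of joint each of power_key, zero_key, square_key_a, square_key_b below 0.001 m), for 0.05 s.
3. then the far right corner is pressed down in the same way (both plate joints below -0.007 rad) (value of joint each of plate_pitch, plate_roll below -0.007 rad and contact force between the fingers and platform above 0.5 N and value of joint each of power_key, zero_key, square_key_a, square_key_b below 0.001 m), for 0.05 s.
4. last, with the plate let go and level again, the wide zero key is pressed (at least 2 mm) (value of joint zero_key above 0.002 m and contact force between the fingers and indicator above 0.5 N and value of joint plate_pitch between -0.004 and 0.004 rad and value of joint plate_roll between -0.004 and 0.004 rad), for 0.05 s.
At the end, for the whole second after the job is handed in: All keys are released (under 1 mm), the plate is level again (both joints within 0.004 rad), the display unit is within 10 mm of where it stood and upright, and every bystander is within 15 mm of where it stood (value of joint each of power_key, zero_key, square_key_a, square_key_b below 0.001 m and value of joint plate_pitch between -0.004 and 0.004 rad and value of joint plate_roll between -0.004 and 0.004 rad and distance of indicator from where it was at the start of the episode below 0.01 m and angle between indicator's own z axis and vertical below 0.05 rad and distance of each of test_weight, cheese_bar, lidded_jar, bowl, knife, cheese_wheel, cheese_block from where it was at the start of the episode below 0.015 m); the robot touches nothing.
It fails at once if one of the square keys is pressed (2 mm) (value of joint any of square_key_a, square_key_b above 0.002 m).
It fails at once if the robot presses the display unit or its keys harder than 25 N (contact force between any of the fingers, the arm and indicator above 25 N).
It fails at once if the robot presses the platform or its plate harder than 25 N (contact force between any of the fingers, the arm and platform above 25 N).
It fails at once if the display unit is shifted more than 10 mm, lifted or tipped (distance of indicator from where it was at the start of the episode above 0.01 m or angle between indicator's own z axis and vertical above 0.05 rad).
It fails at once if a bystander is moved or lifted more than 15 mm (distance of any of test_weight, cheese_bar, lidded_jar, bowl, knife, cheese_wheel, cheese_block from where it was at the start of the episode above 0.015 m).
It also fails if it takes over 56 s, if anything falls off the work surface, if the arm or the gripper's body presses on something with over 40 N, if the wrist force passes 120 N, or if a joint passes its speed limit or range.

## Working session

There is one attempt and no reset: what is moved stays moved. The work goes in short steps, Python scripts to look and compute and a shell command to move; the robot and the scene stay as the last step left them, time stands still between calls to the robot, and variables do not carry over. Pictures are saved under pics/ and viewed, about 8 in all and at most 12, crops included, and the job is handed in when it is done.

```bash
mkdir -p pics; cat > h.py <<'E'
from plant import *
import numpy as np, cv2
from scipy.spatial.transform import Rotation as R
def world(cam,uv,depth=None,z=None):
    p=camera_params(cam); x=(uv[0]-p['cx'])/p['fx']; y=(uv[1]-p['cy'])/p['fy']
    a,b=x,y
    for _ in range(20):
        s=1+p['k1']*(a*a+b*b); a,b=x/s,y/s
    M=R.from_rotvec(np.ravel(p['rvec'])).as_matrix(); t=np.ravel(p['tvec'])
    c=-M.T@t; d=M.T@np.array([a,b,1])
    k=depth if z is None else (z-c[2])/d[2]
    return c+k*d
def dep(D,uv,r=2):
    u,v=int(round(uv[0])),int(round(uv[1])); w=D[max(v-r,0):v+r+1,max(u-r,0):u+r+1]; w=w[w>0]
    return float(np.median(w)) if w.size else 0
E
python3 - <<'E'
from h import *
o=get_obs(); print({k:np.round(o[k],3) for k in('clock','tool_pos','orientation','force','opening')})
for c in('top','scene'):
    P,D=snapshot(c); cv2.imwrite(f'pics/{c}.png',P[:,:,::-1]); np.save(f'{c}.npy',D)
    for n in('power_key_top','zero_key_top','square_key_a','corner_near_left','platform','indicator','test_weight','lidded_jar','cheese_bar'):
        for b in boxes_of(c,n)[:2]:
            print(c,n,round(b['confidence'],2),np.round(b['xy'],1),np.round(world(c,b['xy'],dep(D,b['xy'])),3))
E
```

```text
{'clock': np.float64(0.0), 'tool_pos': array([ 0.29 , -0.609,  0.226]), 'orientation': array([ 95.339,  89.904, 120.761]), 'force': array([-0.874,  0.066,  0.594]), 'opening': np.float64(0.087)}
top zero_key_top 0.16 [399.5 241. ] [ 0.363 -0.445  0.006]
top corner_near_left 0.91 [336.4 203.3] [ 0.507 -0.19   0.071]
top corner_near_left 0.26 [422.4 176.9] [ 0.608 -0.527  0.061]
top platform 0.55 [339.9 204.1] [ 0.504 -0.203  0.071]
top indicator 0.98 [231.2 189.6] [0.56  0.205 0.081]
top indicator 0.62 [140.5 203.3] [0.515 0.564 0.024]
top test_weight 0.65 [285.2 186. ] [0.577 0.002 0.044]
top test_weight 0.44 [163.8 223.2] [0.436 0.464 0.058]
top lidded_jar 0.62 [282.4 160.2] [0.664 0.013 0.118]
top cheese_bar 0.48 [289.7 242.6] [ 0.361 -0.014  0.029]
scene square_key_a 0.27 [240.7 252. ] [ 0.529 -0.2    0.071]
scene corner_near_left 0.6 [237.6 252.8] [ 0.526 -0.209  0.072]
scene corner_near_left 0.6 [330.7 245.3] [ 0.707 -0.014  0.079]
scene platform 0.57 [240.2 260.5] [ 0.553 -0.225  0.071]
scene platform 0.57 [314.2 198.1] [0.523 0.138 0.076]
scene indicator 0.62 [340.4 199.6] [0.604 0.169 0.093]
scene test_weight 0.5 [339.  199.8] [0.601 0.166 0.093]
scene test_weight 0.46 [303.8 239.6] [ 0.601 -0.006  0.036]
scene lidded_jar 0.97 [330.3 242.2] [ 0.704 -0.014  0.09 ]
scene lidded_jar 0.64 [241.6 259.2] [ 0.551 -0.218  0.07 ]
scene cheese_bar 0.58 [247.6 216.3] [ 0.381 -0.029  0.024]
scene cheese_bar 0.43 [126.4 277.6] [ 0.315 -0.451  0.011]
```

View pics/top.png

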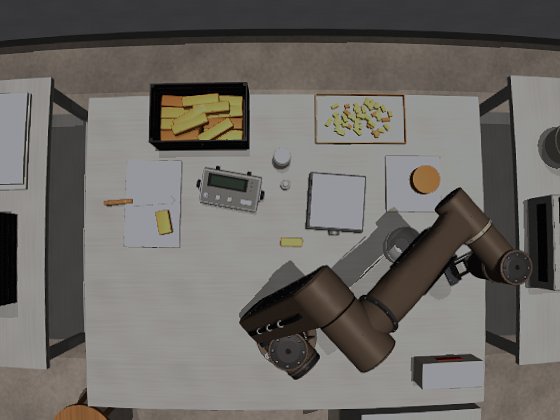

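View pics/scene.png

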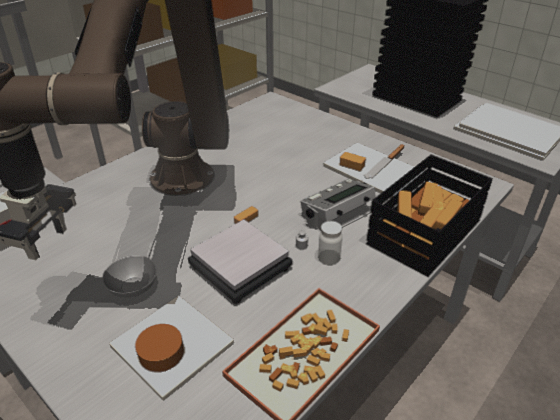

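The top view shows the display unit at (231,190), with its keys in a row around (208–250, 197–209). The plate is at (337,203), the test weight at (285,185), the jar at (282,158) and the cheese bar at (291,242). I'll enlarge the middle and fit the plate and the face from depth.

```bash
python3 - <<'E'
from h import *
P=cv2.imread('pics/top.png'); D=np.load('top.npy')
cv2.imwrite('pics/crop.png',cv2.resize(P[155:250,190:380],None,fx=4.2,fy=4.2,interpolation=cv2.INTER_CUBIC))
W=np.array([[world('top',(u,v),D[v,u]) for u in range(190,385)] for v in range(155,250)])
m=(abs(W[...,2]-.072)<.008)&(W[...,1]<-.06)
v,u=np.nonzero(m); q=W[m]; print('plate n',len(q),q.mean(0))
r=cv2.minAreaRect(q[:,:2].astype(np.float32)*1000); print(r)
# bright plate mask
g=P[155:250,190:380].min(2); m2=m[:,:190]&(g>140); q=W[:,:190][m2]; print(len(q),q.mean(0)); print(cv2.minAreaRect(q[:,:2].astype(np.float32)*1000))
f=(W[...,1]>.07)&(W[...,1]<.36)&(W[...,2]>.035)&(W[...,0]<.7); q=W[f]
print('ind',len(q),q.mean(0),cv2.minAreaRect(q[:,:2].astype(np.float32)*1000))
E
```

```text
Traceback (most recent call last):
  File "h.py", line 5, in world
    p=camera_params(cam); x=(uv[0]-p['cx'])/p['fx']; y=(uv[1]-p['cy'])/p['fy']
ValueError: time passes only in moves, steps and waits
```

View pics/crop.png

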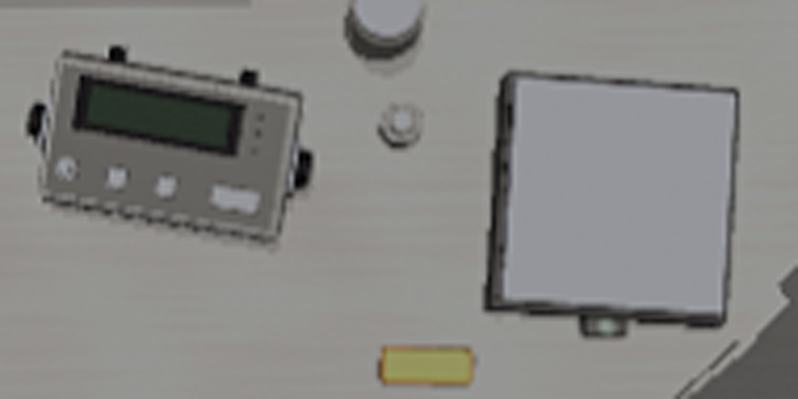

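The crop shows the round key at crop pixel (66,168), the square keys at (117,177) and (166,185), and the wide key at (235,198). The plate's corners are near (512,78), (738,92), (722,314) and (503,300).

```bash
sed -i "s/^def world/import functools\n_cp=camera_params\n@functools.lru_cache\ndef cpar(n): return _cp(n)\ndef world/; s/p=camera_params(cam)/p=cpar(cam)/" h.py; python3 - <<'E'
from h import *
D=np.load('top.npy')
f=lambda c:(190+(c[0]+.5)/4.2-.5,155+(c[1]+.5)/4.2-.5)
for n,c,z in(('power',(66,168),.078),('sqa',(117,177),.078),('sqb',(166,185),.078),('zero',(235,198),.078),('TL',(512,78),.072),('TR',(738,92),.072),('BR',(722,312),.072),('BL',(503,299),.072)):
    print(n,np.round(f(c),1),np.round(world('top',f(c),z=z),4),'depth',np.round(world('top',f(c),dep(D,f(c),1)),3))
P=cv2.imread('pics/top.png')
W=np.array([[world('top',(u,v),D[v,u]) for u in range(190,380)] for v in range(155,250)])
g=P[155:250,190:380].min(2)
m=(abs(W[...,2]-.072)<.008)&(W[...,1]<-.06)&(g>130)
q=W[m]; print('plate',len(q),q.mean(0),cv2.minAreaRect(q[:,:2].astype(np.float32)*1000))
o=get_obs(); M=R.from_euler('xyz',o['orientation'],degrees=True).as_matrix(); print(np.round(M,3),o['clock'])
E
```

```text
power [205.3 194.6] [0.5423 0.3026 0.078 ] depth [0.542 0.302 0.08 ]
sqa [217.5 196.8] [0.534  0.2568 0.078 ] depth [0.534 0.257 0.078]
sqb [229.1 198.7] [0.5265 0.2129 0.078 ] depth [0.527 0.213 0.074]
zero [245.6 201.8] [0.5145 0.1513 0.078 ] depth [0.515 0.151 0.075]
TL [311.5 173.2] [ 0.6218 -0.0973  0.072 ] depth [ 0.626 -0.1    0.039]
TR [365.3 176.5] [ 0.6086 -0.3017  0.072 ] depth [ 0.614 -0.309  0.032]
BR [361.5 228.9] [ 0.4103 -0.2837  0.072 ] depth [ 0.411 -0.291  0.03 ]
BL [309.4 225.8] [ 0.4234 -0.0871  0.072 ] depth [ 0.424 -0.089  0.043]
plate 2373 [ 0.51532199 -0.19291708  0.07141198] ((516.193115234375, -193.09515380859375), (196.95913696289062, 196.6398468017578), 85.41046142578125)
[[ 0.    -0.429  0.903]
 [ 0.     0.903  0.429]
 [-1.    -0.     0.   ]] 1.0
```

Key spacings (46.5 and 63 mm) and plate size (197 mm, yaw −0.08) match the description. The targets are:

| Point | x | y |
|---|---|---|
| Power key | 0.5425 | 0.303 |
| Zero key | 0.5145 | 0.151 |
| Near left corner | 0.447 | −0.112 |
| Far right corner | 0.585 | −0.274 |

I'll close the claw, line the jaw up with the key row and travel.

```bash
python3 -m pendant '[{"claw":0,"linear":[0,0,0],"twist":0.104},{"claw":0,"linear":[0,0,0],"twist":0.104},{"claw":0,"linear":[0,0,0],"twist":0.104},{"claw":0,"linear":[0,0,0],"twist":0.104},{"claw":0,"linear":[0,0,0],"twist":0.104},{"claw":0,"linear":[0,0,0],"twist":0.104},{"claw":0,"linear":[0,41,3.6],"twist":0},{"claw":0,"linear":[0,41,3.6],"twist":0},{"claw":0,"linear":[0,41,3.6],"twist":0},{"claw":0,"linear":[0,41,3.6],"twist":0}]'
python3 -m pendant '[{"claw":0,"linear":[0,41,3.6],"twist":0},{"claw":0,"linear":[0,41,3.6],"twist":0},{"claw":0,"linear":[0,41,3.6],"twist":0},{"claw":0,"linear":[0,41,3.6],"twist":0},{"claw":0,"linear":[0,41,3.6],"twist":0},{"claw":0,"linear":[0,41,3.6],"twist":0},{"claw":0,"linear":[0,41,3.6],"twist":0},{"claw":0,"linear":[0,41,3.6],"twist":0},{"claw":0,"linear":[0,41,3.6],"twist":0},{"claw":0,"linear":[0,41,3.6],"twist":0}]'
```

```text
clock: 1.83
tool_pos: [0.3333, -0.4494, 0.2263]
orientation: [159.9, 90.0, 149.5]
force: [2.0, 0.9, 0.6]
opening: 0.0263
clock: 2.67
tool_pos: [0.4423, -0.0518, 0.2272]
orientation: [26.3, 89.9, 16.0]
force: [1.1, -0.3, -0.6]
opening: 0.0003
```

```bash
python3 -m pendant '[{"claw":0,"linear":[0,40.8,3.8],"twist":0},{"claw":0,"linear":[0,40.8,3.8],"twist":0},{"claw":0,"linear":[0,40.8,3.8],"twist":0},{"claw":0,"linear":[0,40.8,3.8],"twist":0},{"claw":0,"linear":[0,40.8,3.8],"twist":0},{"claw":0,"linear":[0,40.8,3.8],"twist":0},{"claw":0,"linear":[0,40.8,3.8],"twist":0},{"claw":0,"linear":[0,40.8,3.8],"twist":0},{"claw":0,"linear":[0,40.8,3.8],"twist":0},{"claw":0,"linear":[0,0,0],"twist":0}]'
python3 - <<'E'
from h import *
P,D=snapshot('wrist'); cv2.imwrite('pics/w1.png',P[:,:,::-1]); np.save('w1.npy',D)
o=get_obs(); M=R.from_euler('xyz',o['orientation'],degrees=True).as_matrix(); print(np.round(M,3),o['tool_pos'],o['force'])
for n in('power_key_top','zero_key_top'):
    for b in boxes_of('wrist',n)[:2]:
        print(n,round(b['confidence'],2),np.round(b['xy'],1),np.round(world('wrist',b['xy'],dep(D,b['xy'])),4),np.round(world('wrist',b['xy'],z=.078),4))
import pickle; pickle.dump(cpar('wrist'),open('w1.pkl','wb'))
E
```

```text
clock: 3.5
tool_pos: [0.5432, 0.3071, 0.2252]
orientation: [-5.9, 90.0, -16.1]
force: [-0.1, -0.3, -1.5]
opening: 0.0004
[[-0.001  0.176  0.984]
 [-0.001  0.984 -0.176]
 [-1.    -0.001 -0.001]] [0.54209562 0.30441316 0.22516933] [-0.72609223 -0.23497495 -0.61511238]
power_key_top 0.64 [273.5 198.2] [0.5361 0.2962 0.0764] [0.5358 0.2963 0.078 ]
zero_key_top 0.95 [118.7 203.4] [0.5133 0.1432 0.0778] [0.5132 0.1433 0.078 ]
```

View pics/w1.png

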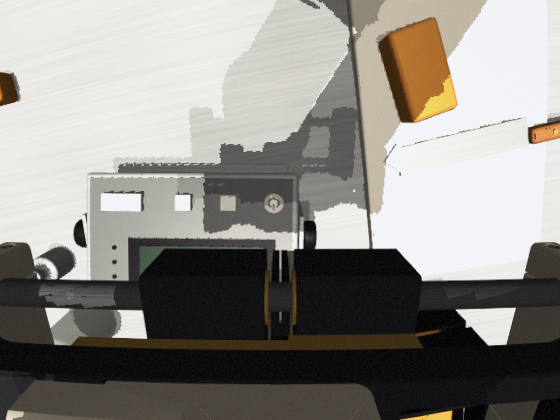

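The wrist view shows the power key at (274,203), the square keys at (228,203) and (183,202), and the zero key at (121,202). The arm was still settling when it was taken, so I'll measure again at rest.

```bash
python3 - <<'E'
from h import *
snapshot('wrist')
P,D=snapshot('wrist'); cv2.imwrite('pics/w2.png',P[:,:,::-1])
o=get_obs(); print(o['tool_pos'],o['force'],o['clock'])
d=cv2.absdiff(P,cv2.imread('pics/w1.png')[:,:,::-1]); 
for n in('power_key_top','zero_key_top'):
    for b in boxes_of('wrist',n)[:1]:
        print(n,round(b['confidence'],2),np.round(b['xy'],1),np.round(world('wrist',b['xy'],z=.078),4))
# template shift of the key row w1->w2
a=cv2.imread('pics/w1.png',0); b=P.mean(2).astype(np.uint8); t=a[180:220,90:300]
r=cv2.matchTemplate(b,t,cv2.TM_CCOEFF_NORMED); _,s,_,l=cv2.minMaxLoc(r); dx,dy=l[0]-90,l[1]-180; print('shift',dx,dy,s)
for n,c in(('power',(274,203)),('sqa',(228,203)),('sqb',(183,202)),('zero',(121,202))):
    uv=(c[0]+dx,c[1]+dy); print(n,np.round(world('wrist',uv,z=.078),4),np.round(world('wrist',uv,dep(D,uv)),4))
E
```

```text
[0.54150008 0.30037138 0.22669018] [-0.58128693 -0.00223458 -0.65775575] 3.75
power_key_top 0.6 [279.8 197.2] [0.5364 0.3002 0.078 ]
zero_key_top 0.73 [125.3 197.6] [0.5088 0.149  0.078 ]
shift 7 1 0.9469865560531616
power [0.5434 0.3002 0.078 ] [0.5433 0.3002 0.0781]
sqa [0.5352 0.2556 0.078 ] [0.5352 0.2556 0.0778]
sqb [0.5261 0.2119 0.078 ] [0.5261 0.2119 0.0777]
zero [0.5146 0.1501 0.078 ] [0.5146 0.1499 0.0776]
```

Top and wrist measurements now agree within 2 mm, and the TCP is over the key. Descending.

```bash
python3 -m pendant '[{"claw":0,"linear":[30,0,1],"twist":0},{"claw":0,"linear":[30,0,0],"twist":0},{"claw":0,"linear":[30,0,0],"twist":0},{"claw":0,"linear":[20,0,0],"twist":0},{"claw":0,"linear":[20,0,0],"twist":0},{"claw":0,"linear":[8,0,0],"twist":0},{"claw":0,"linear":[0,0,0],"twist":0},{"claw":0,"linear":[0,0,0],"twist":0},{"claw":0,"linear":[0,0,0],"twist":0},{"claw":0,"linear":[0,0,0],"twist":0}]'
python3 - <<'E'
from h import *
for _ in range(2):
    o=get_obs(); print(o['tool_pos'],o['force'],o['clock']); snapshot('wrist')
E
```

```text
clock: 4.68
tool_pos: [0.5435, 0.3016, 0.0903]
orientation: [52.5, 89.8, 42.2]
force: [-0.2, -0.7, -0.7]
opening: 0.0004
[0.54348134 0.30156718 0.09029214] [-0.18057683 -0.67070387 -0.65878271] 4.6833
[0.54334739 0.30154946 0.09011375] [-0.13507826 -0.13760445  0.49760346] 4.7333
```

```bash
python3 -m pendant '[{"claw":0,"linear":[4,0,0],"twist":0},{"claw":0,"linear":[3,0,0],"twist":0},{"claw":0,"linear":[2,0,0],"twist":0},{"claw":0,"linear":[1,0,0],"twist":0},{"claw":0,"linear":[1,0,0],"twist":0},{"claw":0,"linear":[0.5,0,0],"twist":0},{"claw":0,"linear":[0,0,0],"twist":0},{"claw":0,"linear":[0,0,0],"twist":0},{"claw":0,"linear":[0,0,0],"twist":0},{"claw":0,"linear":[0,0,0],"twist":0}]'
```

```text
clock: 5.62
tool_pos: [0.5429, 0.3011, 0.0773]
orientation: [44.5, 90.0, 34.2]
force: [0.4, -0.7, 5.3]
opening: 0.0002
```

```bash
python3 -m pendant '[{"claw":0,"linear":[0.4,0,0],"twist":0},{"claw":0,"linear":[0.3,0,0],"twist":0},{"claw":0,"linear":[0,0,0],"twist":0},{"claw":0,"linear":[0,0,0],"twist":0},{"claw":0,"linear":[0,0,0],"twist":0},{"claw":0,"linear":[0,0,0],"twist":0},{"claw":0,"linear":[0,0,0],"twist":0},{"claw":0,"linear":[0,0,0],"twist":0},{"claw":0,"linear":[0,0,0],"twist":0},{"claw":0,"linear":[0,0,0],"twist":0}]'
python3 - <<'E'
from h import *
for _ in range(3):
    o=get_obs(); print(o['tool_pos'],o['force'],o['clock']); snapshot('wrist')
P,D=snapshot('wrist'); cv2.imwrite('pics/w3.png',P[:,:,::-1])
E
```

```text
clock: 6.45
tool_pos: [0.5428, 0.3012, 0.0764]
orientation: [56.7, 90.0, 46.3]
force: [2.0, 0.0, 4.1]
opening: 0.0
[0.542796   0.30116031 0.07642512] [1.96788725 0.037125   4.13673197] 6.45
[0.54280506 0.30114978 0.07641925] [2.30189151 0.59812177 5.45089586] 6.5
[0.54278368 0.30115644 0.07641065] [2.51010465 0.49919271 5.27986836] 6.55
```

View pics/w3.png

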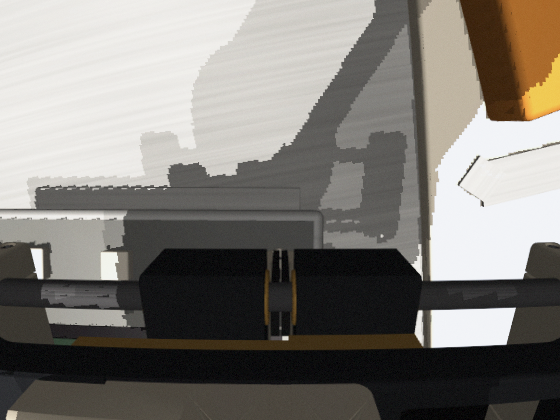

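The view shows the fingers down over the power key, with the neighbouring square key clear at (115,265). The force settled at about 5 N with the tip 4 mm below first contact, so the power key is pressed. Next I lift and go to the near left corner.

```bash
python3 -m pendant '[{"claw":0,"linear":[-10,0,0],"twist":0},{"claw":0,"linear":[-25,0,0],"twist":0},{"claw":0,"linear":[-30,0,0],"twist":0},{"claw":0,"linear":[0,-20,-1],"twist":0},{"claw":0,"linear":[0,-38.5,-2],"twist":0},{"claw":0,"linear":[0,-38.5,-2],"twist":0},{"claw":0,"linear":[0,-38.5,-2],"twist":0},{"claw":0,"linear":[0,-38.5,-2],"twist":0},{"claw":0,"linear":[0,-38.5,-2],"twist":0},{"claw":0,"linear":[0,-38.5,-2],"twist":0}]'
python3 -m pendant '[{"claw":0,"linear":[0,-38.5,-2],"twist":0},{"claw":0,"linear":[0,-38.5,-2],"twist":0},{"claw":0,"linear":[0,-38.5,-2],"twist":0},{"claw":0,"linear":[0,-38.5,-2],"twist":0},{"claw":0,"linear":[0,-18,-1],"twist":0},{"claw":0,"linear":[0,0,0],"twist":0},{"claw":0,"linear":[0,0,0],"twist":0},{"claw":0,"linear":[0,0,0],"twist":0},{"claw":0,"linear":[0,0,0],"twist":0},{"claw":0,"linear":[0,0,0],"twist":0}]'
python3 - <<'E'
from h import *
o=get_obs(); print(o['tool_pos'],o['force'])
P,D=snapshot('wrist'); cv2.imwrite('pics/w4.png',P[:,:,::-1])
E
```

```text
clock: 7.48
tool_pos: [0.4828, 0.0546, 0.1411]
orientation: [-163.4, 89.9, -173.7]
force: [0.9, -0.1, -0.3]
opening: 0.0009
clock: 8.32
tool_pos: [0.4453, -0.1104, 0.1413]
orientation: [175.6, 90.0, 165.3]
force: [0.9, 0.6, -0.2]
opening: 0.0005
[ 0.44531689 -0.11035727  0.1412784 ] [ 0.85498491  0.57833844 -0.1878084 ]
```

View pics/w4.png

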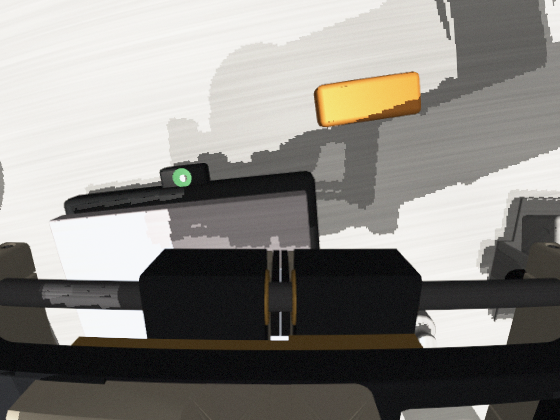

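The wrist view shows the plate's near left corner at (310,190), with the fingers just inside it. The bubble level is at (181,177) and the cheese bar is clear at (368,98). Descending to about 2.5 mm into the plate.

```bash
python3 -m pendant '[{"claw":0,"linear":[25,0,1],"twist":0},{"claw":0,"linear":[22,0,0],"twist":0},{"claw":0,"linear":[12,0,0],"twist":0},{"claw":0,"linear":[5,0,0],"twist":0},{"claw":0,"linear":[3,0,0],"twist":0},{"claw":0,"linear":[2,0,0],"twist":0},{"claw":0,"linear":[1,0,0],"twist":0},{"claw":0,"linear":[1,0,0],"twist":0},{"claw":0,"linear":[0.5,0,0],"twist":0},{"claw":0,"linear":[0,0,0],"twist":0}]'
python3 -m pendant '[{"claw":0,"linear":[0,0,0],"twist":0},{"claw":0,"linear":[0,0,0],"twist":0},{"claw":0,"linear":[0,0,0],"twist":0},{"claw":0,"linear":[0,0,0],"twist":0},{"claw":0,"linear":[0,0,0],"twist":0},{"claw":0,"linear":[0,0,0],"twist":0},{"claw":0,"linear":[0,0,0],"twist":0},{"claw":0,"linear":[0,0,0],"twist":0},{"claw":0,"linear":[0,0,0],"twist":0},{"claw":0,"linear":[0,0,0],"twist":0}]'
```

```text
clock: 9.2
tool_pos: [0.4467, -0.1111, 0.0705]
orientation: [28.7, 89.9, 18.3]
force: [-1.4, 3.4, 6.2]
opening: 0.0005
clock: 10.03
tool_pos: [0.4467, -0.1111, 0.0705]
orientation: [28.7, 89.9, 18.4]
force: [-1.5, 3.1, 5.0]
opening: 0.0004
```

```bash
python3 -m pendant '[{"claw":0,"linear":[0.5,0,0],"twist":0},{"claw":0,"linear":[0.5,0,0],"twist":0},{"claw":0,"linear":[0,0,0],"twist":0},{"claw":0,"linear":[0,0,0],"twist":0},{"claw":0,"linear":[0,0,0],"twist":0},{"claw":0,"linear":[0,0,0],"twist":0},{"claw":0,"linear":[0,0,0],"twist":0},{"claw":0,"linear":[0,0,0],"twist":0},{"claw":0,"linear":[0,0,0],"twist":0},{"claw":0,"linear":[0,0,0],"twist":0}]'
python3 - <<'E'
from h import *
P,D=snapshot('scene'); np.save('s2.npy',D)
D0=np.load('scene.npy')
pts={}
A=np.array([.516,-.193]);ex=np.array([.9968,-.08]);ey=np.array([.08,.9968])
for nm,Dd in(('before',D0),('now',D)):
    q=np.array([world('scene',(u,v),Dd[v,u]) for v in range(215,300) for u in range(185,300) if Dd[v,u]>0])
    l=np.c_[(q[:,:2]-A)@ex,(q[:,:2]-A)@ey]; m=(abs(l)<.09).all(1)&(abs(q[:,2]-.071)<.007)
    c=np.linalg.lstsq(np.c_[l[m],np.ones(m.sum())],q[m,2],rcond=None)[0]; print(nm,m.sum(),'pitch',c[0],'roll',-c[1],c[2])
o=get_obs(); print(o['tool_pos'],o['force'])
E
```

```text
clock: 10.87
tool_pos: [0.4466, -0.1111, 0.0697]
orientation: [30.5, 89.9, 20.2]
force: [-2.5, 4.2, 7.6]
opening: 0.0005
before 2651 pitch 0.0011346444269265189 roll -0.0005427520002726366 0.07113685172291322
now 2542 pitch 0.016052555048831445 roll 0.015248871314500617 0.07118108858371096
[ 0.44661462 -0.11108854  0.06966704] [-3.03311867  4.2659449   8.39775628]
```

The depth fit shows pitch 0.016 and roll 0.015 against about 0 before, so the near left corner is down. Next is the far right corner.

```bash
python3 -m pendant '[{"claw":0,"linear":[-10,0,0],"twist":0},{"claw":0,"linear":[-30,0,0],"twist":0},{"claw":0,"linear":[0,-22.7,27.4],"twist":0},{"claw":0,"linear":[0,-22.7,27.4],"twist":0},{"claw":0,"linear":[0,-22.7,27.4],"twist":0},{"claw":0,"linear":[0,-22.7,27.4],"twist":0},{"claw":0,"linear":[0,-22.7,27.4],"twist":0},{"claw":0,"linear":[0,-22.7,27.4],"twist":0},{"claw":0,"linear":[0,0,0],"twist":0},{"claw":0,"linear":[0,0,0],"twist":0}]'
python3 - <<'E'
from h import *
for _ in range(4): snapshot('wrist')
o=get_obs(); print(o['tool_pos'],o['force'])
E
```

```text
clock: 11.75
tool_pos: [0.584, -0.2765, 0.1078]
orientation: [-167.1, 89.9, -177.5]
force: [-0.9, -0.1, -0.9]
opening: 0.0007
[ 0.58304784 -0.27425012  0.10912141] [-0.25842584 -0.86046363  0.20128631]
```

Now down 39.5 mm to about 0.0696.

```bash
python3 -m pendant '[{"claw":0,"linear":[18,0,1],"twist":0},{"claw":0,"linear":[10,0,0],"twist":0},{"claw":0,"linear":[4,0,0],"twist":0},{"claw":0,"linear":[3,0,0],"twist":0},{"claw":0,"linear":[2,0,0],"twist":0},{"claw":0,"linear":[1,0,0],"twist":0},{"claw":0,"linear":[1,0,0],"twist":0},{"claw":0,"linear":[0.5,0,0],"twist":0},{"claw":0,"linear":[0,0,0],"twist":0},{"claw":0,"linear":[0,0,0],"twist":0}]'
cat > fit.py <<'E'
from h import *
P,D=snapshot('scene')
A=np.array([.516,-.193]);ex=np.array([.9968,-.08]);ey=np.array([.08,.9968])
q=np.array([world('scene',(u,v),D[v,u]) for v in range(215,300) for u in range(185,300) if D[v,u]>0])
l=np.c_[(q[:,:2]-A)@ex,(q[:,:2]-A)@ey]; m=(abs(l)<.09).all(1)&(abs(q[:,2]-.071)<.007)
c=np.linalg.lstsq(np.c_[l[m],np.ones(m.sum())],q[m,2],rcond=None)[0]; print(m.sum(),'pitch',c[0],'roll',-c[1],c[2])
o=get_obs(); print(o['tool_pos'],o['force'],o['clock'])
E
python3 fit.py
```

```text
clock: 12.78
tool_pos: [0.5846, -0.2749, 0.0702]
orientation: [9.9, 90.0, -0.5]
force: [-2.8, 2.6, 5.2]
opening: 0.0003
702 pitch -0.014408969418714371 roll -0.012872811079680094 0.0712495425975834
[ 0.58461093 -0.27491171  0.07023588] [-2.45048414  2.48156101  5.77603901] 12.8333
```

Far right corner: pitch −0.014, roll −0.013 at about 5.5 N. I lift and go to the zero key.

```bash
python3 -m pendant '[{"claw":0,"linear":[-10,0,0],"twist":0},{"claw":0,"linear":[-30,0,0],"twist":0},{"claw":0,"linear":[-35,0,0],"twist":0},{"claw":0,"linear":[0,36.9,-13.1],"twist":0},{"claw":0,"linear":[0,36.9,-13.1],"twist":0},{"claw":0,"linear":[0,36.9,-13.1],"twist":0},{"claw":0,"linear":[0,36.9,-13.1],"twist":0},{"claw":0,"linear":[0,36.9,-13.1],"twist":0},{"claw":0,"linear":[0,36.9,-13.1],"twist":0},{"claw":0,"linear":[0,36.9,-13.1],"twist":0}]'
python3 -m pendant '[{"claw":0,"linear":[0,36.9,-13.1],"twist":0},{"claw":0,"linear":[0,36.9,-13.1],"twist":0},{"claw":0,"linear":[0,36.9,-13.1],"twist":0},{"claw":0,"linear":[0,36.9,-13.1],"twist":0},{"claw":0,"linear":[0,0,0],"twist":0},{"claw":0,"linear":[0,0,0],"twist":0},{"claw":0,"linear":[0,0,0],"twist":0},{"claw":0,"linear":[0,0,0],"twist":0},{"claw":0,"linear":[0,0,0],"twist":0},{"claw":0,"linear":[0,0,0],"twist":0}]'
python3 fit.py
python3 - <<'E'
from h import *
P,D=snapshot('wrist'); cv2.imwrite('pics/w5.png',P[:,:,::-1])
E
```

```text
clock: 13.67
tool_pos: [0.5405, -0.0028, 0.1455]
orientation: [23.1, 89.9, 12.8]
force: [0.2, 0.8, -0.9]
opening: 0.0002
clock: 14.5
tool_pos: [0.5158, 0.149, 0.1445]
orientation: [25.7, 90.0, 15.2]
force: [0.2, -0.0, 0.5]
opening: 0.0004
2649 pitch 0.0021043062628479333 roll 2.0700571978171656e-05 0.07109638941201872
[0.51572764 0.14912574 0.14441123] [ 0.0291501   0.61409403 -0.02042667] 14.55
```

View pics/w5.png

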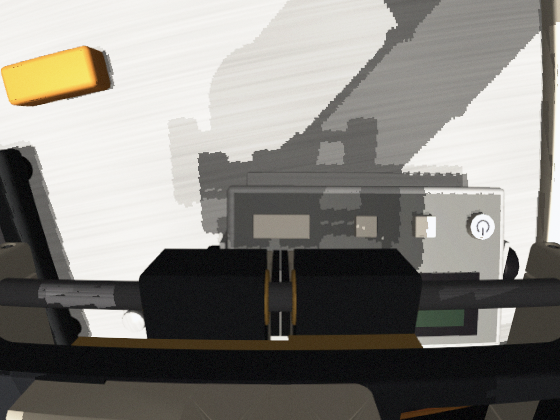

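The plate is level again. The zero key is at (281,226), in line with the fingers, and the power key at (483,226) stands released. Descending to just above the zero key, checking its position first.

```bash
python3 - <<'E'
from h import *
print(world('wrist',(281,226),z=.078),world('wrist',(483,226),z=.078))
E
python3 -m pendant '[{"claw":0,"linear":[25,0.5,-0.8],"twist":0},{"claw":0,"linear":[18,0,0],"twist":0},{"claw":0,"linear":[11,0,0],"twist":0},{"claw":0,"linear":[0,0,0],"twist":0},{"claw":0,"linear":[0,0,0],"twist":0},{"claw":0,"linear":[0,0,0],"twist":0},{"claw":0,"linear":[0,0,0],"twist":0},{"claw":0,"linear":[0,0,0],"twist":0},{"claw":0,"linear":[0,0,0],"twist":0},{"claw":0,"linear":[0,0,0],"twist":0}]'
```

```text
[0.5137311  0.14963232 0.078     ] [0.54162009 0.29974558 0.078     ]
clock: 15.43
tool_pos: [0.515, 0.1509, 0.0909]
orientation: [47.0, 89.9, 36.7]
force: [0.1, -1.3, -0.3]
opening: 0.0004
```

Down 14 mm to about 0.077, with a slight shift of −1 mm in z.

```bash
python3 -m pendant '[{"claw":0,"linear":[5,-0.5,-0.8],"twist":0},{"claw":0,"linear":[4,0,0],"twist":0},{"claw":0,"linear":[2,0,0],"twist":0},{"claw":0,"linear":[1,0,0],"twist":0},{"claw":0,"linear":[1,0,0],"twist":0},{"claw":0,"linear":[0.5,0,0],"twist":0},{"claw":0,"linear":[0.5,0,0],"twist":0},{"claw":0,"linear":[0,0,0],"twist":0},{"claw":0,"linear":[0,0,0],"twist":0},{"claw":0,"linear":[0,0,0],"twist":0}]'
python3 - <<'E'
from h import *
for _ in range(4):
    snapshot('wrist'); o=get_obs(); print(o['tool_pos'],o['force'])
E
```

```text
clock: 16.27
tool_pos: [0.5142, 0.1505, 0.0766]
orientation: [30.8, 90.0, 20.4]
force: [0.6, -1.4, 4.1]
opening: 0.0009
[0.51419716 0.15048073 0.07658585] [ 0.17639243 -1.33890763  3.93841545]
[0.51417961 0.15050028 0.07656066] [ 1.43852596 -1.97305592  4.12764858]
[0.5141311  0.15051561 0.07652747] [ 0.41250867 -1.59360716  4.03238157]
[0.5141293  0.1505283  0.07649828] [-0.01091984 -2.57307218  5.34725573]
```

About 4.2 N, which is roughly 3.3 mm of travel. I'll press slightly further, hold, read, then lift clear.

```bash
python3 -m pendant '[{"claw":0,"linear":[0.4,0,0],"twist":0},{"claw":0,"linear":[0.3,0,0],"twist":0},{"claw":0,"linear":[0,0,0],"twist":0},{"claw":0,"linear":[0,0,0],"twist":0},{"claw":0,"linear":[0,0,0],"twist":0},{"claw":0,"linear":[0,0,0],"twist":0},{"claw":0,"linear":[0,0,0],"twist":0},{"claw":0,"linear":[0,0,0],"twist":0},{"claw":0,"linear":[0,0,0],"twist":0},{"claw":0,"linear":[0,0,0],"twist":0}]'
python3 -m pendant '[{"claw":0,"linear":[-10,0,0],"twist":0},{"claw":0,"linear":[-30,0,0],"twist":0},{"claw":0,"linear":[-40,0,0],"twist":0},{"claw":0,"linear":[-40,0,0],"twist":0},{"claw":0,"linear":[-30,0,0],"twist":0},{"claw":0,"linear":[0,0,0],"twist":0},{"claw":0,"linear":[0,0,0],"twist":0},{"claw":0,"linear":[0,0,0],"twist":0},{"claw":0,"linear":[0,0,0],"twist":0},{"claw":0,"linear":[0,0,0],"twist":0}]'
python3 fit.py
python3 - <<'E'
from h import *
P,D=snapshot('wrist'); cv2.imwrite('pics/w6.png',P[:,:,::-1])
E
```

```text
clock: 17.3
tool_pos: [0.5142, 0.1505, 0.0758]
orientation: [28.4, 90.0, 18.1]
force: [1.2, -2.2, 4.8]
opening: 0.0004
clock: 18.13
tool_pos: [0.5131, 0.1501, 0.2243]
orientation: [-140.7, 89.8, -151.0]
force: [0.4, -0.3, 0.5]
opening: 0.0004
2641 pitch 0.0009680195771638129 roll -0.0002772976119033571 0.07107281345784965
[0.51332913 0.15012639 0.22442963] [-0.10223518 -0.25167037 -0.17595479] 18.1833
```

View pics/w6.png

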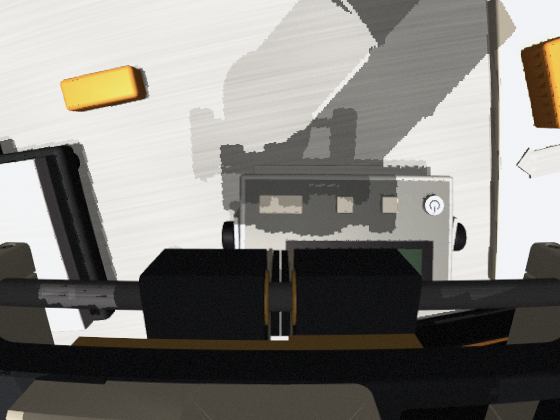

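The unit, its keys (zero (281,204), power (433,205)) and the cheese bar stand as before. The plate is level and nothing is touched, so I'm handing in.

```bash
python3 -c "
from plant import *
print(close_job())"
```

```text
the job is handed in; nothing more can be done
None
```

I did the four presses in order, with closed fingers, and handed the job in about 18 s into the 56 s allowed; no verdict is reported.

| Step | Measured while pressed |
|---|---|
| Power key | about 5 N, fingertip about 4 mm below the expected contact height |
| Near left corner | about 8 N, pitch 0.016, roll 0.015 |
| Far right corner | about 5.5 N, pitch −0.014, roll −0.013 |
| Zero key | about 4.8 N, fingertip about 4 mm or more below the expected contact height |

- **Not measured directly:** I judged key travel from fingertip height and force. Plate tilt comes from a depth fit, and for the far right corner the arm hid most of the plate (about 700 points instead of 2,600).
- **After the last press:** the plate is level within 0.001 rad, the wrist force is about zero and the arm is clear, 0.22 m up.
- **Display unit and bystanders:** before the zero press, both keys measured within about 2 mm of their first positions. The last picture shows the display unit and cheese bar in place; I did not measure the other bystanders again.
- **Disagreement:** the first wrist measurement was about 6 mm off because the arm was still moving. Repeated at rest and read from the picture, it agreed with the top camera to about 2 mm. The key detector itself still read about 6 mm towards the robot, so I did not use its values.

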